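# Shut the valve row on a bent gas manifold by running a fingertip along it

## Task

Shut the five toggle valves on the long bent manifold: run the shut fingertips lightly along the row from the pressure-gauge end to the plug end, folding each lever down flat in its turn. Do not shove or lift the manifold, leave the two levers of the short block up and everything else on the bench where it is, and finish with the hand clear.

Things in the scene. Friction and masses are not known exactly. Their poses are not given: they have to be found in the camera images.
- manifold: stainless steel bar 34 mm wide, 30 mm high, 330 mm long, loose on the bench (3.4 kg, slides if pushed with over 12 N), bent by 40 degrees near the middle, bulging to its own +x. Origin under mid-row; z up. The row runs from the gauge end (own +y) to the plug end (own -y): five toggle valves on top, 52 mm apart, three on the gauge leg, two on the plug leg
- gauge (a point): centre of the top face of the round pressure gauge (44 mm diameter, its dial facing up, 53 mm above the bench) that stands on the bar's first end, about 48 mm before valve 1
- bend (a point): middle of the bar's top face at the bend, 31 mm above the bench, on the row's line between valves 3 and 4 (50 mm past valve 3, 18 mm before valve 4)
- plug (a point): end of the round brass plug (18 mm diameter, 16 mm long) that closes the bar's last end, 15 mm above the bench
- valve1_pivot (a point): pivot of toggle valve 1, counted from the gauge end; 46 mm above the bench, between two steel cheeks whose tops are 51 mm above the bench (20 mm over the cheeks, across the row). The lever is a 6 mm steel stem ending in a black 12 mm ball whose centre is 32 mm from the pivot (78 mm above the bench when upright)
- valve1 (a joint): angle of lever 1 (rad): 0 upright (valve open), grows as it folds along the row towards the plug end, parallel to its leg of the bar; stop at 1.45, where it lies nearly flat. No spring: it stays where it is left and takes about 0.035 N m (1 to 3 N at the stem) to move
- valve2_pivot (a point): pivot of toggle valve 2, counted from the gauge end; 46 mm above the bench, between two steel cheeks whose tops are 51 mm above the bench (20 mm over the cheeks, across the row). The lever is a 6 mm steel stem ending in a black 12 mm ball whose centre is 32 mm from the pivot (78 mm above the bench when upright)
- valve2 (a joint): angle of lever 2 (rad): 0 upright (valve open), grows as it folds along the row towards the plug end, parallel to its leg of the bar; stop at 1.45, where it lies nearly flat. No spring: it stays where it is left and takes about 0.035 N m (1 to 3 N at the stem) to move
- valve3_pivot (a point): pivot of toggle valve 3, counted from the gauge end; 46 mm above the bench, between two steel cheeks whose tops are 51 mm above the bench (20 mm over the cheeks, across the row). The lever is a 6 mm steel stem ending in a black 12 mm ball whose centre is 32 mm from the pivot (78 mm above the bench when upright)
- valve3 (a joint): angle of lever 3 (rad): 0 upright (valve open), grows as it folds along the row towards the plug end, parallel to its leg of the bar; stop at 1.45, where it lies nearly flat. No spring: it stays where it is left and takes about 0.035 N m (1 to 3 N at the stem) to move
- valve4_pivot (a point): pivot of toggle valve 4, counted from the gauge end; 46 mm above the bench, between two steel cheeks whose tops are 51 mm above the bench (20 mm over the cheeks, across the row). The lever is a 6 mm steel stem ending in a black 12 mm ball whose centre is 32 mm from the pivot (78 mm above the bench when upright)
- valve4 (a joint): angle of lever 4 (rad): 0 upright (valve open), grows as it folds along the row towards the plug end, parallel to its leg of the bar; stop at 1.45, where it lies nearly flat. No spring: it stays where it is left and takes about 0.035 N m (1 to 3 N at the stem) to move
- valve5_pivot (a point): pivot of toggle valve 5, counted from the gauge end; 46 mm above the bench, between two steel cheeks whose tops are 51 mm above the bench (20 mm over the cheeks, across the row). The lever is a 6 mm steel stem ending in a black 12 mm ball whose centre is 32 mm from the pivot (78 mm above the bench when upright)
- valve5 (a joint): angle of lever 5 (rad): 0 upright (valve open), grows as it folds along the row towards the plug end, parallel to its leg of the bar; stop at 1.45, where it lies nearly flat. No spring: it stays where it is left and takes about 0.035 N m (1 to 3 N at the stem) to move
- block: the short block: a straight aluminium bar 34 x 120 x 30 mm with no gauge and only two such toggle valves, loose on the bench (0.95 kg); not part of the job. Origin under its centre, long axis along its own y
- blockvalve1 (a joint): lever of the short block (rad): 0 upright, 1.45 folded; stays upright
- blockvalve2 (a joint): lever of the short block (rad): 0 upright, 1.45 folded; stays upright
- wrench: loose steel spanner 150 mm long, lying flat on the bench in front of the manifold; origin under its centre
- collar: loose brass collar, 26 mm diameter, 12 mm high, on the bench near the manifold; origin under its centre
- squeeze: white plastic bottle with red cap, 56 mm diameter, 120 mm high; origin under its centre
- jar: amber glass jar, 60 mm diameter, 75 mm high; origin under its centre
- filterbox: cardboard box 100 x 70 x 45 mm; origin under its centre
- mouse: black computer mouse 100 x 58 x 26 mm; origin under its centre
- phone: black phone 150 x 72 x 9 mm lying flat; origin under its centre
Not all that is in view belongs to the job. Of the things that look like the block, the smallest one is meant.

How it is judged:
By the outcome, as a careful person would: the job done as asked, in the order asked, and still so for the second after the job is handed in, with the robot touching nothing.
It also fails if it takes over 43 s, if anything falls off the work surface, if the arm or the gripper's body presses on something with over 40 N, if the wrist force passes 120 N, or if a joint passes its speed limit or range.

## Robot

A 6-joint arm with a two-finger parallel gripper is mounted at the origin on the work surface. World frame = base frame: x ahead of the robot, y to its left, z up, the work surface at z = 0. Lengths are in mm, angles in rad, forces in N, time in s.
With the tool pointing down it reaches from about 400 to 925 mm from the base axis. Payload 12.5 kg.
Tool frame: the origin (TCP) lies midway between the tips of the shut fingers; the grasp point (between the pads) lies 19 mm behind it; z points along the fingers, y is the line along which they close (so a half turn about z gives the same grasp; the last joint's range is limited). The gripper opens to 95 mm and grips with 3 to 60 N. Pads are 20 mm wide; open, the fingers measure 119 mm over their backs; the gripper's body (75 mm by 180 mm) begins 59 mm behind the grasp point.
Start: joints at [1.038, 0.491, 1.559, -0, 1.092, -0.106], TCP at [258.711, 568.96, 214.661] pointing down, gripper open.
Joint ranges: [-3.1, 3.1], [-0.84, 2.19], [0.05, 2.79], [-1.13, 4.28], [0.06, 2.93], [-2.69, 2.69]. Speed limits (rad/s): [2.22, 2.22, 2.79, 3.14, 3.14, 3.14].

## Interface

Orientations are given as [roll, pitch, yaw] about the fixed x, y, z axes, in that order (R = Rz(yaw) Ry(pitch) Rx(roll)).
In Python, from cell import env gives the robot as it stands.
- The arm moves only by the tool carry_out, never from a script. Its argument "series" is a list of rows, each a list of 4 numbers: the shift along the world's x, y, z normalised to -1 to 1, where 1 is 5 cm, then the turn about the world's z normalised to -1 to 1, where 1 is 6 degrees. In form: [[x, y, z, turn], ...]. A call has exactly 5 rows; each row shifts and turns the commanded pose from where the row before left it; what a row does not reach is not made up. A row lasts 1/10 s, in which the tool goes at most 50 mm and 8.59 degrees, less where a joint would pass 70% of its speed; a pose out of reach is approached as far as the arm can. A call with a number of a shift or a turn outside -1 to 1 is refused whole. A call with a gripper value outside its range is refused whole. "fingers" is the closure, from -1 (fully open) to 1 (shut), set as the call begins (left out, the last holds). The fingers move at their own pace and stop on an object; the grip force is fixed at half the most. Time passes only in rows, so rows that do not move let the fingers close, or fill a call up. It gives the time, the measured TCP pose, the force, the opening and the grip force at its end, in the units of the state.
- env.state(): the state, without advancing time (a new reading comes with each control period).
- env.read_camera(name): name is "scene" or "side" or "wrist"; returns the picture (384x512x3 uint8, red, green, blue); there is no depth.
- env.calibration(name): a dict with "K" (3x3 intrinsics, pixels), "pose" (4x4, takes a point from camera to world coordinates). Camera axes: x right, y down, z forward; pixel columns grow to the right and rows downward; lengths in mm; the calibration is good to about 2 mm. The wrist camera is an equidistant fisheye: a pixel r from the principal point sees the ray r / f radians off the axis. A picture is of the moment at which its call begins: read the wrist's pose just before it. calibration takes no time and is no camera call; for the wrist camera it gives the pose at the moment of the call.
- env.job_done(): hands the job in; it is judged then, once.
Trained networks look in the newest picture that a camera, given by its name, has taken for a name from the list of things; names that differ only in an ending like _2 or _b are one class to them, and where a whole thing is asked for, a point or a joint stands for the part that bears it (a point fixed in the world has none). Each returns a list of dicts, best first, with "conf" (0 to 1); they miss things now and then, are a little off and sometimes report something else, mostly with a low value. They report only what shows in the picture. A call takes as long as a camera call. They do not tell look-alikes from the thing itself.
- env.look_for(camera, label): "position" ([row, column] as shares, 0 to 1, of the picture: columns of its width, rows of its height, amid what is visible of it).
The state is a dict: "t": time; "joints": joint angles; "qvel": joint speeds; "tau": joint torques, N m; "eef_pos": TCP position; "tcp_rot": TCP orientation; "ft_force": force on the tool from outside, world axes, zero at the start; "moment": the same for the moment, N m; "opening": opening from 0.0 (shut) to 1.0 (fully open); "grip_force": force on a finger pad.
Only numpy, scipy, OpenCV 4.12 (cv2) and the standard library are available. Lean on these libraries where they do the work, as an engineer would, in place of code of your own. Each camera call takes 0.05 s, during which the arm holds its last target. There are 200 camera calls.

## Working session

There is one attempt and no reset: what is moved stays moved. The work goes in short steps, Python scripts to look and compute and a tool call to move; the robot and the scene stay as the last step left them, time stands still between calls to the robot, and variables do not carry over. Pictures are saved under pics/ and viewed, at most 10 in all, crops included, and the job is handed in when it is done.

Besides the shell and the picture viewer there is one more tool, called after "Request:" as name(argument=value, ...) on one line, values as JSON. carry_out: Moves the arm, as the interface text tells. Its arguments: {"type":"object","properties":{"series":{"type":"array","items":{"type":"array","items":{"type":"number","minimum":-1,"maximum":1}}},"fingers":{"type":"number"}},"required":["series"]}

```bash
ls; mkdir -p pics; python3 - <<'E'
from cell import env
import cv2
for c in("scene","side"):
    im=env.read_camera(c); cv2.imwrite(f"pics/{c}0.png",im[:,:,::-1])
    k=env.calibration(c);print(c,k["K"].tolist(),k["pose"].round(3).tolist())
    for l in ["gauge","bend","plug","block"]+[f"valve{i}_pivot" for i in range(1,6)]:
        print(l,[(round(d["position"][1]*512),round(d["position"][0]*384),round(d["conf"],2)) for d in env.look_for(c,l)][:6])
s=env.state();print(s["t"],s["eef_pos"],s["tcp_rot"])
E
```

```text
pics
scene [[422.46171733147236, 0.0, 260.3871449574136], [0.0, 422.46171733147236, 190.21486054017205], [0.0, 0.0, 1.0]] [[0.87, 0.378, -0.316, 901.269], [0.493, -0.666, 0.56, -698.992], [0.002, -0.643, -0.766, 1035.214], [0.0, 0.0, 0.0, 1.0]]
gauge [(263, 319, 0.66), (267, 208, 0.61)]
bend [(268, 207, 0.97), (323, 136, 0.56)]
plug [(269, 206, 0.95)]
block [(303, 217, 0.94), (172, 219, 0.82), (239, 136, 0.8)]
valve1_pivot []
valve2_pivot [(302, 216, 0.72), (271, 204, 0.54)]
valve3_pivot [(270, 201, 0.39)]
valve4_pivot []
valve5_pivot []
side [[459.81803471022107, 0.0, 258.2832845657765], [0.0, 459.81803471022107, 191.8627362676634], [0.0, 0.0, 1.0]] [[0.887, -0.315, 0.337, 126.45], [-0.462, -0.613, 0.641, -718.495], [0.004, -0.725, -0.689, 850.052], [0.0, 0.0, 0.0, 1.0]]
gauge [(259, 199, 0.67)]
bend [(259, 198, 0.67), (211, 128, 0.62)]
plug [(263, 193, 0.88), (269, 117, 0.2)]
block [(302, 188, 0.72), (219, 295, 0.61), (153, 181, 0.6)]
valve1_pivot []
valve2_pivot []
valve3_pivot [(264, 182, 0.63)]
valve4_pivot [(284, 196, 0.55), (226, 171, 0.24)]
valve5_pivot [(287, 210, 0.63)]
1.0 [258.71519778 568.97558756 214.67982425] [3.14147213e+00 1.80716749e-05 2.71478690e+00]
```

```bash
python3 - <<'E'
import cv2
for c,b in(("scene",(130,90,370,270)),("side",(110,90,350,270))):
    im=cv2.imread(f"pics/{c}0.png")
    x0,y0,x1,y1=b
    cv2.imwrite(f"pics/{c}0c.png",cv2.resize(im[y0:y1,x0:x1],(800,600),interpolation=cv2.INTER_CUBIC))
E
```

```text
(no output)
```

View pics/scene0.png

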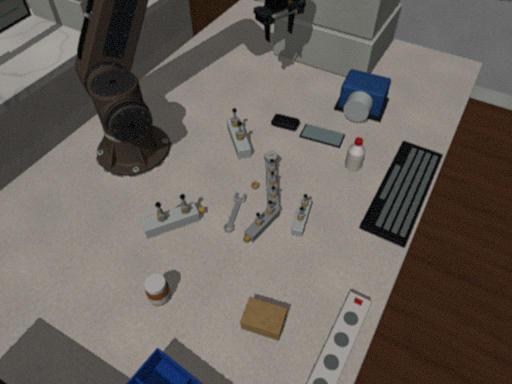

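View pics/scene0c.png

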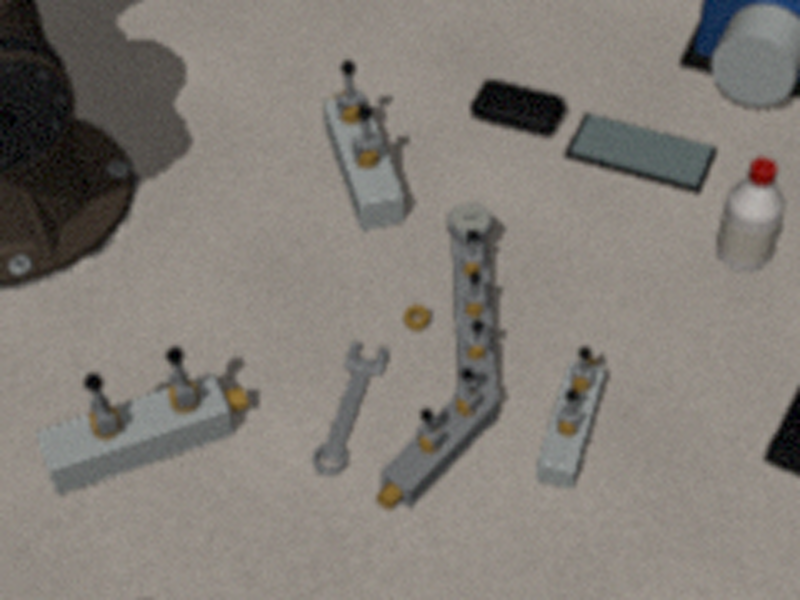

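View pics/side0c.png

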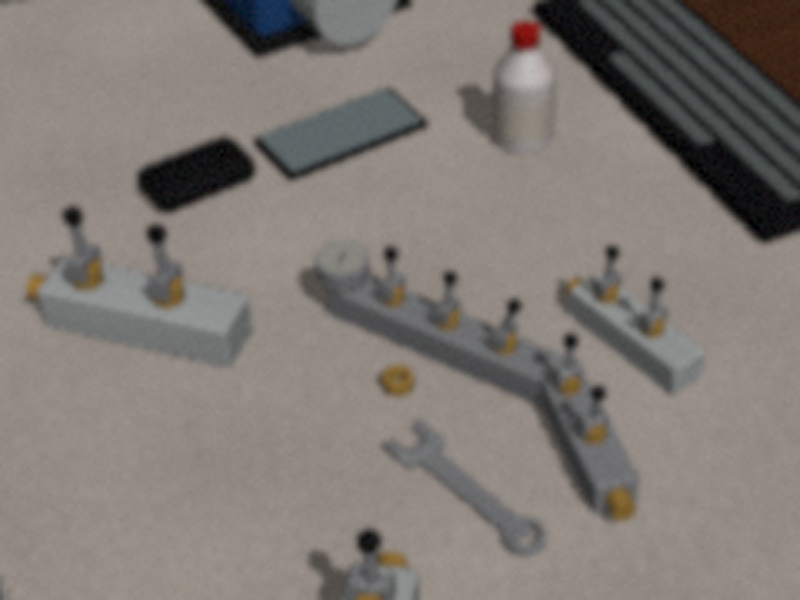

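```bash
cat > h.py <<'E'
import numpy as np,cv2
from cell import env
def tri(p,q,cs=("scene","side")):
    A=[]
    for c,u in zip(cs,(p,q)):
        k=env.calibration(c);P=k["K"]@np.linalg.inv(k["pose"])[:3]
        A+=[u[0]*P[2]-P[0],u[1]*P[2]-P[1]]
    v=np.linalg.svd(np.array(A)/1.)[2][-1];X=v[:3]/v[3]
    e=[]
    for c,u in zip(cs,(p,q)):
        k=env.calibration(c);y=k["K"]@np.linalg.inv(k["pose"])[:3]@np.r_[X,1];e.append(np.hypot(*(y[:2]/y[2]-u)))
    return X,e
def dark(im,c,w=5):
    g=im.astype(float).mean(2);x0,y0=int(round(c[0])),int(round(c[1]))
    s=g[y0-w:y0+w+1,x0-w:x0+w+1];m=np.clip(np.percentile(s,50)*.6-s,0,None)
    yy,xx=np.mgrid[y0-w:y0+w+1,x0-w:x0+w+1];m*=np.hypot(xx-c[0],yy-c[1])<3
    return np.array([(xx*m).sum(),(yy*m).sum()])/m.sum()
E
python3 - <<'E'
from h import *
ims={c:cv2.imread(f"pics/{c}0.png") for c in("scene","side")}
sc=dict(b1=(472,237),b2=(475,277),b3=(477,326),b4=(467,375),b5=(427,415),k1=(585,354),k2=(572,395),gauge=(470,217),plug=(386,498),p1=(472,263),p2=(475,303),p3=(477,345),p4=(466,401),p5=(429,438))
sd=dict(b1=(391,254),b2=(450,278),b3=(514,306),b4=(571,341),b5=(598,394),k1=(612,252),k2=(657,285),gauge=(343,258),plug=(624,504),p1=(392,289),p2=(449,313),p3=(505,337),p4=(566,377),p5=(594,428))
for n in sc:
    p=np.array(sc[n])*.3+[130,90]-.35;q=np.array(sd[n])*.3+[110,90]-.35
    if n[0] in"bk" : p,q=dark(ims["scene"],p),dark(ims["side"],q)
    X,e=tri(p,q);print(n,X.round(1),np.round(e,1),p.round(1),q.round(1))
E
```

```text
b1 [477.2 124.6  77.2] [0. 0.] [271.6 160.5] [226.8 166. ]
b2 [504.6  76.7  79.2] [0.2 0.2] [272.  172.8] [244.5 173.2]
b3 [534.   28.3  76.9] [0.2 0.2] [272.9 187.5] [263.6 181.7]
b4 [552.9 -25.   77.9] [0.1 0.1] [269.9 202. ] [280.7 192. ]
b5 [544.1 -79.9  76.7] [0. 0.] [257.8 214.4] [288.9 207.7]
k1 [631.4  47.6  76.7] [0.1 0.1] [305.2 196. ] [293.1 165.5]
k2 [ 6.42e+02 -6.00e-01  7.78e+01] [0.2 0.2] [301.4 208.1] [306.6 175.2]
gauge [452.3 164.5  54. ] [0.3 0.3] [270.6 154.8] [212.6 167. ]
plug [ 535.9 -136.9   20.7] [0.1 0.1] [245.4 239. ] [296.8 240.8]
p1 [477.1 124.4  40.9] [0.2 0.2] [271.2 168.5] [227.2 176.4]
p2 [504.7  79.1  41.4] [0.1 0.1] [272.2 180.5] [244.4 183.5]
p3 [530.8  34.9  41.6] [0.2 0.2] [272.8 193.2] [261.2 190.8]
p4 [551.9 -24.   39.7] [0.2 0.2] [269.4 210. ] [279.4 202.8]
p5 [544.1 -77.6  40.2] [0.4 0.4] [258.3 221. ] [287.8 218. ]
```

The manifold is the bent grey bar: gauge at scene (271,155), plug at (245,239). Its five black balls run from (272,161) to (258,214).

Possible mix-ups for the block are the straight bars at (303,217), (239,136) and (172,219). The smallest, at (303,217), is the short block, and it lies outside the path. The measured heights (balls about 77, gauge 54) and the 40° bend match the text.

I'll approach with the fingers shut.

Request:
carry_out(series=[[0.4,-0.84,0,-0.58],[0.4,-0.84,0,-0.58],[0.4,-0.84,0,-0.58],[0.4,-0.84,0,-0.58],[0.4,-0.84,0,-0.58]], fingers=1)

```text
t: 1.5
eef_pos: [359.2, 357.3, 214.8]
tcp_rot: [3.141, 0.0, 2.409]
ft_force: [0.9, 0.7, -0.8]
opening: 0.635
grip_force: 0.0
```

Request:
carry_out(series=[[0.4,-0.84,0,-0.58],[0.4,-0.84,0,-0.58],[0.4,-0.84,0,-0.58],[0.4,-0.8,0,-0.58],[0.3,-0.7,0,-0.58]])

```text
t: 2.0
eef_pos: [454.6, 155.9, 214.9]
tcp_rot: [3.141, 0.0, 2.104]
ft_force: [0.1, 1.3, 0.4]
opening: 0.219
grip_force: 0.0
```

Request:
carry_out(series=[[0,0,0,0],[0,0,0,0],[0,0,0,0],[0,0,0,0],[0,0,0,0]])

```text
t: 2.5
eef_pos: [453.4, 158.8, 214.7]
tcp_rot: [3.141, 0.0, 2.109]
ft_force: [-0.4, 0.3, -0.7]
opening: 0.004
grip_force: 0.0
```

```bash
python3 - <<'E'
from h import *
k=env.calibration("wrist");s=env.state();print(s["t"],s["eef_pos"],s["tcp_rot"],s["ft_force"])
im=env.read_camera("wrist");cv2.imwrite("pics/w1.png",im[:,:,::-1])
print(k["K"][0],k["K"][1])
f=k["K"][0,0];T=np.linalg.inv(k["pose"])
for n,X in dict(b1=(477.2,124.6,78),b2=(504.1,79,78),b3=(534,28.3,77),b4=(553,-25,78),b5=(544.5,-79,77),g=(452.3,164.5,53),plug=(535.9,-136.9,15)).items():
    p=(T@np.r_[X,1])[:3];r=np.hypot(*p[:2]);a=np.arctan2(r,p[2])
    print(n,(k["K"][:2,2]+f*a*p[:2]/r).round(1))
E
```

```text
2.5 [453.36166189 158.80709904 214.69931244] [3.14144212e+00 3.40182337e-05 2.10926046e+00] [-0.35594146  0.26155755 -0.69513183]
[297.31863964   0.         254.93191029] [  0.         297.31863964 191.51226615]
b1 [257.3 217.3]
b2 [256.9 258.7]
b3 [256.4 297.6]
b4 [248.2 329. ]
b5 [224.6 348. ]
g [256.5 170.7]
plug [207.5 338.9]
```

View pics/w1.png

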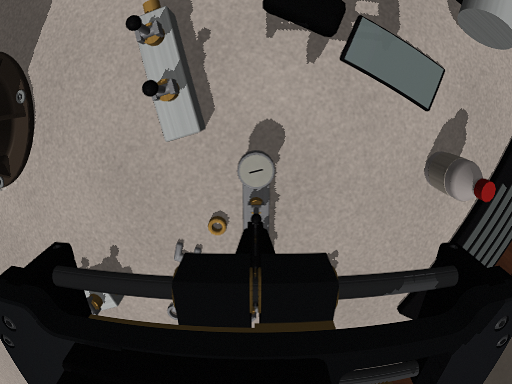

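The wrist view shows the gauge at (256,170), exactly where my measurement projects it. The shut tips look like a thin blade edge-on, so I'll turn 90° to lead with the 20 mm wide face.

Request:
carry_out(series=[[0.03,-0.03,-0.1,1],[0.03,-0.03,-0.1,1],[0.03,-0.03,-0.1,1],[0.03,-0.03,-0.1,1],[0.03,-0.03,-0.1,1]])

```text
t: 3.05
eef_pos: [461.1, 150.9, 189.5]
tcp_rot: [3.141, 0.0, 2.636]
ft_force: [-0.3, 0.0, -0.7]
opening: 0.005
grip_force: 0.0
```

Request:
carry_out(series=[[0,0,-0.2,1],[0,0,-0.2,1],[0,0,-0.2,1],[0,0,-0.2,1],[0,0,-0.2,1]])

```text
t: 3.55
eef_pos: [461.1, 150.9, 139.3]
tcp_rot: [3.141, 0.0, -3.123]
ft_force: [0.3, -0.3, -0.4]
opening: 0.007
grip_force: 0.0
```

Request:
carry_out(series=[[0,0,-0.1,1],[0,0,-0.1,1],[0,0,-0.1,1],[0,0,-0.1,1],[0,0,-0.1,1]])

```text
t: 4.05
eef_pos: [461.1, 150.9, 114.5]
tcp_rot: [3.142, 0.0, -2.6]
ft_force: [0.5, 0.0, 0.2]
opening: 0.006
grip_force: 0.0
```

Request:
carry_out(series=[[0,0,-0.1,0],[0,0,-0.1,0],[0,0,0,0],[0,0,0,0],[0,0,0,0]])

```text
t: 4.55
eef_pos: [461.3, 150.5, 104.8]
tcp_rot: [-3.142, 0.0, -2.606]
ft_force: [-0.3, 0.6, -0.1]
opening: 0.006
grip_force: 0.0
```

```bash
python3 - <<'E'
from h import *
a=[]
for c in("scene","side"):
    im=env.read_camera(c)[:,:,::-1]
    x0,y0=(220,110) if c=="scene" else (190,110)
    a.append(cv2.resize(im[y0:y0+140,x0:x0+93],(398,600),interpolation=cv2.INTER_CUBIC))
cv2.imwrite("pics/c2.png",np.hstack(a))
s=env.state();print(s["t"],s["eef_pos"],s["tcp_rot"],s["ft_force"],s["joints"])
E
```

```text
4.65 [461.30004465 150.47400217 104.85679946] [-3.14155266e+00  3.49394747e-04 -2.60545096e+00] [-0.39366068  0.5860563   0.17262465] [ 1.79029714e-01  4.53316688e-01  2.01196224e+00  1.35320224e-04
  6.75972396e-01 -1.92801385e+00]
```

View pics/c2.png

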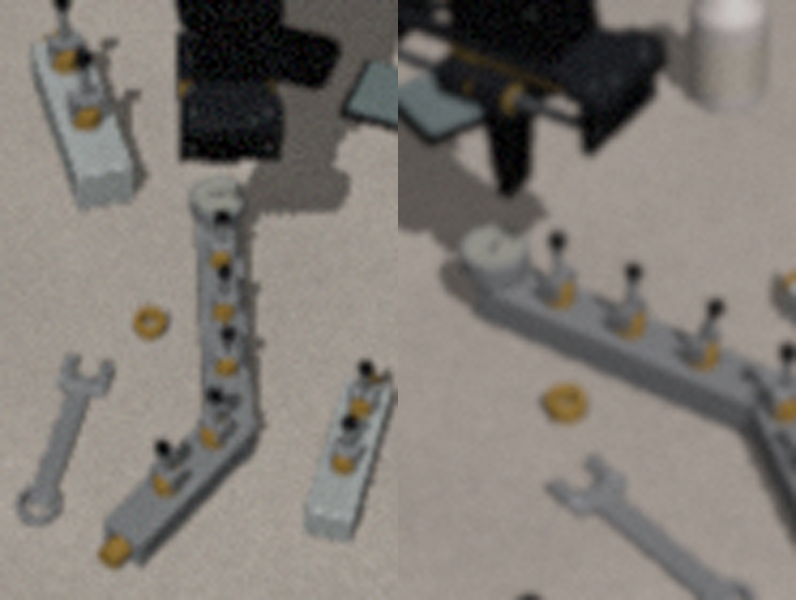

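The tip sits over the row, about 30 mm before valve 1. I'll descend to z = 57 and sweep gently.

Request:
carry_out(series=[[0,0,-0.25,0],[0,0,-0.25,0],[0,0,-0.25,0],[0,0,-0.15,0],[0,0,-0.05,0]])

```text
t: 5.15
eef_pos: [461.0, 150.4, 56.7]
tcp_rot: [3.141, -0.001, -2.605]
ft_force: [0.4, 0.8, 0.7]
opening: 0.006
grip_force: 0.0
```

Request:
carry_out(series=[[0.082,-0.137,0,0],[0.082,-0.137,0,0],[0.082,-0.137,0,0],[0.082,-0.137,0,0],[0.082,-0.137,0,0]])

```text
t: 5.65
eef_pos: [481.9, 115.6, 57.3]
tcp_rot: [3.141, -0.0, -2.605]
ft_force: [-0.8, 2.1, 0.4]
opening: 0.004
grip_force: 1.0
```

Request:
carry_out(series=[[0.049,-0.082,0,0],[0.049,-0.082,0,0],[0.049,-0.082,0,0],[0.049,-0.082,0,0],[0.049,-0.082,0,0]])

```text
t: 6.15
eef_pos: [494.4, 95.3, 57.2]
tcp_rot: [-3.141, 0.0, -2.605]
ft_force: [-0.6, 0.7, 0.0]
opening: 0.006
grip_force: 0.2
```

Request:
carry_out(series=[[0,0,-0.01,0],[0,0,-0.01,0],[0,0,0,0],[0,0,0,0],[0,0,0,0]])

```text
t: 6.65
eef_pos: [494.0, 95.8, 56.2]
tcp_rot: [3.142, 0.0, -2.605]
ft_force: [0.8, -0.4, 0.5]
opening: 0.008
grip_force: 0.4
```

Request:
carry_out(series=[[0,0,-0.005,0],[0,0,-0.005,0],[0,0,0,0],[0,0,0,0],[0,0,0,0]])

```text
t: 7.15
eef_pos: [494.0, 95.7, 55.7]
tcp_rot: [3.142, 0.0, -2.605]
ft_force: [0.4, -0.9, 2.3]
opening: 0.007
grip_force: 1.7
```

```bash
python3 - <<'E'
from h import *
a=[]
for c in("scene","side"):
    im=env.read_camera(c)[:,:,::-1]
    x0,y0=(235,130) if c=="scene" else (200,140)
    a.append(cv2.resize(im[y0:y0+105,x0:x0+70],(400,600),interpolation=cv2.INTER_CUBIC))
cv2.imwrite("pics/c3.png",np.hstack(a))
E
```

```text
(no output)
```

View pics/c3.png

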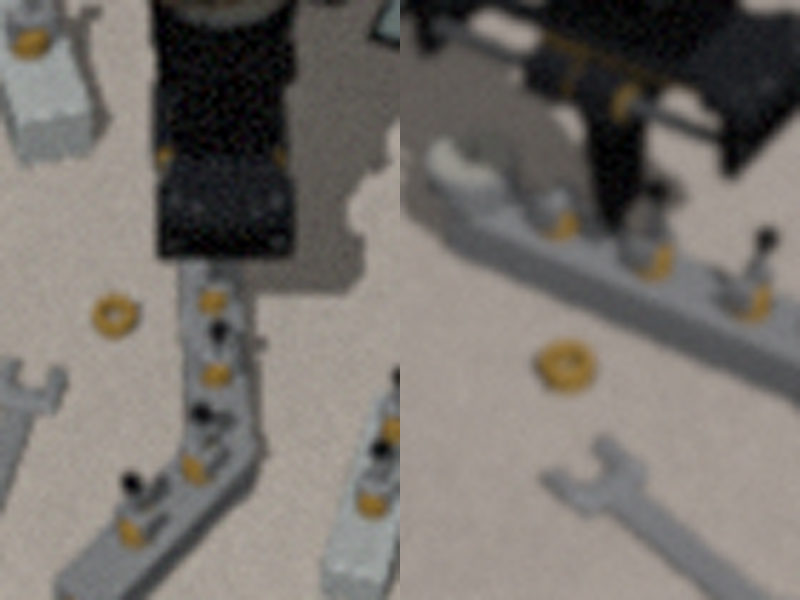

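Lever 1 is folded flat under the tip at about 2 N, and the bar hasn't moved. On to lever 2.

Request:
carry_out(series=[[0,0,0.016,0],[0.067,-0.112,0,0],[0.067,-0.112,0,0],[0.067,-0.112,0,0],[0.067,-0.112,0,0]])

```text
t: 7.75
eef_pos: [507.3, 72.8, 56.3]
tcp_rot: [3.141, -0.001, -2.605]
ft_force: [-2.0, 2.2, 1.3]
opening: 0.0
grip_force: 1.2
```

Request:
carry_out(series=[[0.067,-0.112,0,0],[0.067,-0.112,0,0],[0.067,-0.112,0,0],[0.067,-0.112,0,0],[0,0,0,0]])

```text
t: 8.25
eef_pos: [521.5, 50.1, 56.5]
tcp_rot: [-3.141, 0.001, -2.606]
ft_force: [0.7, 0.9, 0.7]
opening: 0.005
grip_force: 0.2
```

Request:
carry_out(series=[[0,0,-0.008,0],[0,0,-0.008,0],[0,0,0,0],[0,0,0,0],[0,0,0,0]])

```text
t: 8.75
eef_pos: [520.9, 51.0, 55.8]
tcp_rot: [-3.141, 0.0, -2.605]
ft_force: [0.9, -3.2, 2.5]
opening: 0.004
grip_force: 1.5
```

Request:
carry_out(series=[[0,0,0.016,0],[0.067,-0.112,0,0],[0.067,-0.112,0,0],[0.067,-0.112,0,0],[0.067,-0.112,0,0]])

```text
t: 9.25
eef_pos: [534.0, 28.1, 56.3]
tcp_rot: [3.141, -0.001, -2.605]
ft_force: [-1.4, 2.0, 1.3]
opening: 0.004
grip_force: 1.2
```

Request:
carry_out(series=[[0.067,-0.112,0,0],[0.067,-0.112,0,0],[0.067,-0.112,0,0],[0.067,-0.112,0,0],[0,0,0,0]])

```text
t: 9.75
eef_pos: [548.3, 5.2, 56.5]
tcp_rot: [-3.141, 0.001, -2.606]
ft_force: [0.2, 0.1, 0.2]
opening: 0.002
grip_force: 0.2
```

Request:
carry_out(series=[[0,0,-0.008,0],[0,0,-0.008,0],[0,0,0,0],[0,0,0,0],[0,0,0,0]])

```text
t: 10.25
eef_pos: [547.7, 6.2, 55.8]
tcp_rot: [-3.141, 0.0, -2.605]
ft_force: [-0.0, -2.5, 3.5]
opening: 0.007
grip_force: 1.5
```

Request:
carry_out(series=[[0,0,0.03,0],[0,0,0,-0.95],[0,0,0,-0.95],[0,0,0,-0.95],[0,0,0,-0.95]])

```text
t: 10.75
eef_pos: [547.1, 6.4, 57.0]
tcp_rot: [3.141, -0.001, -3.007]
ft_force: [0.7, 0.3, 0.1]
opening: 0.005
grip_force: 0.0
```

Request:
carry_out(series=[[0.035,-0.05,0,-0.95],[0.035,-0.05,0,-0.95],[0.035,-0.05,0,-0.9],[0.03,-0.05,0,0],[0,0,0,0]])

```text
t: 11.25
eef_pos: [554.2, -4.0, 57.0]
tcp_rot: [3.141, -0.0, 2.99]
ft_force: [-0.3, 0.5, -0.4]
opening: 0.005
grip_force: 0.0
```

```bash
python3 - <<'E'
from h import *
a=[]
for c in("scene","side"):
    im=env.read_camera(c)[:,:,::-1]
    x0,y0=(230,140) if c=="scene" else (220,150)
    a.append(cv2.resize(im[y0:y0+105,x0:x0+80],(400,525),interpolation=cv2.INTER_CUBIC))
cv2.imwrite("pics/c4.png",np.hstack(a))
s=env.state();print(s["t"],s["eef_pos"],s["tcp_rot"],s["ft_force"])
E
```

```text
11.35 [554.1210751   -3.81466366  57.07827567] [ 3.14146291e+00 -3.95199379e-04  2.98912452e+00] [-0.52770371  0.09250272 -0.39955297]
```

View pics/c4.png

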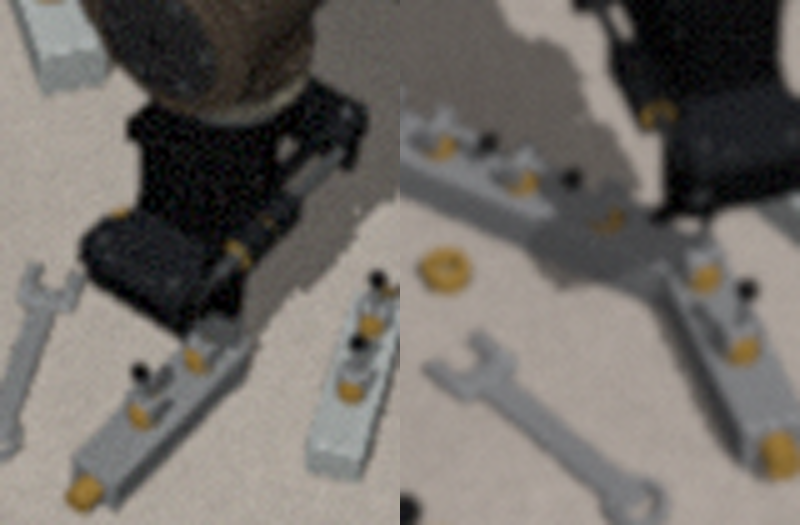

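Levers 1–3 are flat. Now along the plug leg.

Request:
carry_out(series=[[0.02,0,-0.012,0],[-0.017,-0.135,0,0],[-0.017,-0.135,0,0],[-0.017,-0.135,0,0],[-0.017,-0.135,0,0]])

```text
t: 11.85
eef_pos: [551.8, -31.3, 56.5]
tcp_rot: [3.141, -0.0, 2.987]
ft_force: [-0.2, 3.8, -0.0]
opening: 0.006
grip_force: 1.4
```

Request:
carry_out(series=[[-0.017,-0.135,0,0],[-0.017,-0.135,0,0],[-0.017,-0.135,0,0],[-0.017,-0.135,0,0],[0,0,0,0]])

```text
t: 12.35
eef_pos: [548.4, -59.0, 56.6]
tcp_rot: [-3.141, 0.0, 2.986]
ft_force: [0.1, -0.5, -0.3]
opening: 0.006
grip_force: 0.4
```

Request:
carry_out(series=[[0,0,-0.008,0],[0,0,-0.008,0],[0,0,0,0],[0,0,0,0],[0,0,0,0]])

```text
t: 12.85
eef_pos: [548.6, -57.8, 55.9]
tcp_rot: [3.142, 0.0, 2.987]
ft_force: [0.4, -1.4, 2.3]
opening: 0.005
grip_force: 1.2
```

Request:
carry_out(series=[[0,0,0.016,0],[-0.02,-0.13,0,0],[-0.02,-0.13,0,0],[-0.02,-0.13,0,0],[-0.02,-0.13,0,0]])

```text
t: 13.35
eef_pos: [544.3, -84.3, 56.5]
tcp_rot: [3.141, -0.0, 2.987]
ft_force: [1.1, 3.9, 1.0]
opening: 0.008
grip_force: 1.3
```

Request:
carry_out(series=[[-0.02,-0.13,0,0],[-0.02,-0.13,0,0],[-0.02,-0.13,0,0],[-0.02,-0.13,0,0],[0,0,0,0]])

```text
t: 13.85
eef_pos: [540.5, -111.0, 56.6]
tcp_rot: [-3.141, 0.0, 2.986]
ft_force: [0.4, -0.3, 0.7]
opening: 0.002
grip_force: 0.3
```

Request:
carry_out(series=[[0,0,-0.008,0],[0,0,-0.008,0],[0,0,0,0],[0,0,0,0],[0,0,0,0]])

```text
t: 14.35
eef_pos: [540.6, -109.8, 55.8]
tcp_rot: [3.142, 0.0, 2.987]
ft_force: [-1.0, -2.2, 3.3]
opening: 0.005
grip_force: 1.2
```

Request:
carry_out(series=[[0,0,0.1,0],[0,0,0.4,0],[0,0,0.8,0],[-0.2,-0.2,0.8,0],[-0.5,-0.5,0.6,0]])

```text
t: 14.85
eef_pos: [506.3, -144.2, 193.0]
tcp_rot: [3.142, 0.002, 2.99]
ft_force: [-0.7, -0.7, 0.6]
opening: 0.008
grip_force: 0.0
```

Request:
carry_out(series=[[-0.5,-0.6,0.4,0],[-0.5,-0.6,0,0],[-0.3,-0.5,0,0],[0,0,0,0],[0,0,0,0]])

```text
t: 15.35
eef_pos: [440.3, -230.0, 210.9]
tcp_rot: [3.141, 0.0, 2.986]
ft_force: [0.1, -0.1, -0.3]
opening: 0.003
grip_force: 0.0
```

```bash
python3 - <<'E'
from h import *
a=[]
for c in("scene","side"):
    im=env.read_camera(c)[:,:,::-1]
    x0,y0=(230,145) if c=="scene" else (200,150)
    a.append(cv2.resize(im[y0:y0+100,x0:x0+100],(400,400),interpolation=cv2.INTER_CUBIC))
cv2.imwrite("pics/c5.png",np.hstack(a))
s=env.state();print(s["t"],s["eef_pos"],s["ft_force"])
E
```

```text
15.45 [ 440.80226125 -229.23687574  210.75030467] [ 0.44729984 -0.08018116  0.41043679]
```

View pics/c5.png

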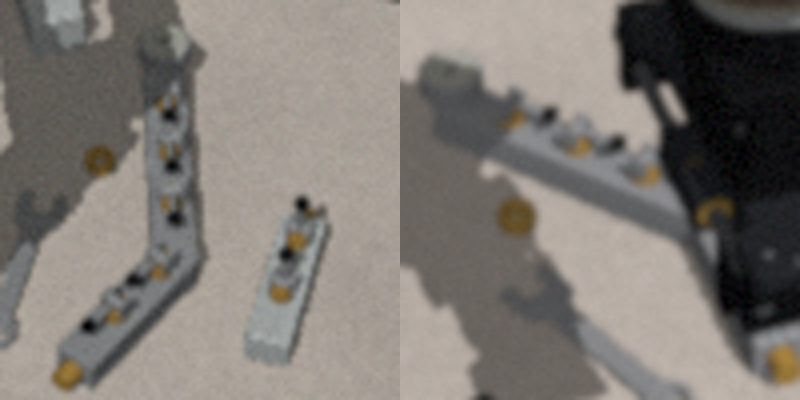

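All five levers are flat (scene crop balls at (170,115), (173,165), (176,217), (135,279) and (90,325)). The block's levers are still up, the gauge is still at scene (271,155), and the hand is clear.

```bash
python3 -c "
from cell import env
print(env.job_done())"
```

```text
the job is handed in; nothing more can be done
None
```

All five manifold valves were folded flat in order from the gauge end to the plug end, the bar and the short block's two upright levers look undisturbed in the final picture, the hand is clear, and the job was handed in at about 15.5 s (no verdict was returned).

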